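# Line the desk things up by height on the ledge

### The job

Line up the pencil sharpener, the bead jar, the glue stick and the red pillar candle in order of height on the four cork spots of the wooden ledge: the shortest on the spot nearest the green clip tin, the tallest on the spot farthest from it. Each must stand upright in the middle of its own spot, let go of and still.

Things in the scene. Friction and masses are not known exactly. Their poses are not given: they have to be found in the camera images.
- sharpener_mid (a point): The shortest: a small grey pencil sharpener block, 23 mm (its x) by 28 mm (its y) by 14 mm high, loose, lying flat on the shelf unit's top (z = 0). Origin of this point: its centre, half-way up; its z is up. It starts turned so that its x axis is within 0.25 rad of square to the row of spots
- jar_mid (a point): Second shortest: a small round jar with white beads and a pale cap (fixed on), 36 mm across, 54 mm high, loose, standing on the shelf unit's top; the cap, 32 mm across, is its top 11 mm; its axis points up. Origin of this point: its centre, half-way up
- glue_mid (a point): Second tallest: a yellow glue stick with a red cap (fixed on), round, 27 mm across, 94 mm high, loose, standing on end on the shelf unit's top; its axis points up. Origin of this point: its centre, half-way up
- candle_mid (a point): The tallest: a dark red round pillar candle, 62 mm across, 181 mm high, loose, standing on the shelf unit's top; its axis points up. Origin of this point: its centre, half-way up. The four loose things start in a loose row on the robot's side of the ledge, in any order, at least 75 mm between centres
- spot_a: A cork disc 68 mm across and 4 mm thick, fixed on the wooden ledge; one of four alike, 78 mm apart in one straight row in the middle of the ledge (a, b, c, d are in no fixed order along the row). Origin: centre of its underside, so its top is 4 mm above (z = 0.016)
- spot_b: A cork disc 68 mm across and 4 mm thick, fixed on the wooden ledge; one of four alike, 78 mm apart in one straight row in the middle of the ledge (a, b, c, d are in no fixed order along the row). Origin: centre of its underside, so its top is 4 mm above (z = 0.016)
- spot_c: A cork disc 68 mm across and 4 mm thick, fixed on the wooden ledge; one of four alike, 78 mm apart in one straight row in the middle of the ledge (a, b, c, d are in no fixed order along the row). Origin: centre of its underside, so its top is 4 mm above (z = 0.016)
- spot_d: A cork disc 68 mm across and 4 mm thick, fixed on the wooden ledge; one of four alike, 78 mm apart in one straight row in the middle of the ledge (a, b, c, d are in no fixed order along the row). Origin: centre of its underside, so its top is 4 mm above (z = 0.016)
- ledge: A flat wooden board 92 mm (its x) by 312 mm (its y) and 12 mm high, fixed near the far edge of the shelf unit, that carries the four cork spots along its y axis, at -117, -39, +39 and +117 mm. Origin: centre of its underside; z up
- clip_tin: A flat green tin box, 66 by 91 by 23 mm, fixed beside one end of the ledge (either end), about 95 mm from the centre of the last spot; it marks the short end of the row. At the ledge's other end lies a yellow pad of sticky notes. Origin: centre of its underside

How it is judged:
By the outcome, as a careful person would: the job done as asked, in the order asked, and still so for the second after the job is handed in, with the robot touching nothing.
It also fails if it takes over 118 s, if anything falls off the work surface, if the arm or the gripper's body presses on something with over 40 N, if the wrist force passes 120 N, or if a joint passes its speed limit or range.

### The arm

A 7-joint arm with a two-finger parallel gripper is mounted at the origin on a cart in front of the work surface, level with it; the furniture and walls round the work are solid. World frame = base frame: x ahead of the robot, y to its left, z up, the work surface at z = 0. Lengths are in m, angles in rad, forces in N, time in s.
With the tool pointing down it reaches from about 0.4 to 0.85 m from the base axis. Payload 4.4 kg.
Tool frame: the origin (TCP) lies at the very end of the fingers, on their centre line; the grasp point (between the pads) lies 19 mm behind it; z points along the fingers, y is the line along which they close (so a half turn about z gives the same grasp; the last joint's range is limited). The gripper opens to 94 mm and grips with 3 to 60 N. Pads are 16 mm wide; open, the fingers measure 119 mm over their backs; the gripper's body (75 mm by 177 mm) begins 78 mm behind the grasp point.
Start: joints at [1.2, 0.628, 0.038, 1.517, -0.027, 0.996, -0.02], TCP at [0.195, -0.62, 0.205] pointing down, gripper open.
Joint ranges: [-3.06, 3.06], [-0.37, 2.12], [-1.25, 1.32], [0.18, 2.47], [-1.1, 4.24], [0.23, 1.98], [-2.94, 2.94]. Speed limits (rad/s): [2.57, 2.57, 3.14, 3.14, 3.14, 3.14, 3.14].

### API

Orientations are given as a 3x3 rotation matrix whose columns are the frame's x, y, z axes.
In Python, from bench import r, planner, cams, finder, sensors gives the robot as it stands. The module is installed in compiled form; this text tells all that it offers. Calls block until the motion is done:
- r.move_to(position, orientation): joint-space move of the TCP to a pose.
- r.move_l(position, orientation=None, v=0.15): straight line of the TCP; orientation=None keeps the orientation; v is the mean speed in m/s.
- r.movej(angles): joint-space move.
- r.set_gripper(opening, effort=None): finger opening in m; effort is the grip in N (None keeps the last); returns when the fingers have stopped.
- r.hold(seconds).
- planner.solve_ik(position, orientation): joint angles nearest the present ones, or None.
- cams.grab_frame(name): name is "side" or "top" or "wrist"; returns a dict with "img" (384x512x3 uint8, blue, green, red), "fx", "fy", "cx", "cy" (pixels), "origin" and "orientation" of the camera in the world; the wrist camera has in their place "T_tool_cam" (4x4, takes a point from camera to tool coordinates, whose origin is the TCP and whose axes are the flange's). Camera axes: x right, y down, z forward; pixel columns grow to the right and rows downward; lengths in m; the calibration is good to about 2 mm. The wrist camera is an equidistant fisheye: a pixel r from the principal point sees the ray r / f radians off the axis. A picture is of the moment at which its call begins: read the wrist's pose just before it. There is no depth.
A pose or a line that the arm cannot do raises r.PlanningError and nothing moves.
- r.close_job(): hands the job in; it is judged then, once.
Trained networks look in a picture, given as the dict that the camera call returned (one of the last four; its "shot" number tells which), for a name from the list of things; names that differ only in an ending like _2 or _b are one class to them, and where a whole thing is asked for, a point or a joint stands for the part that bears it (a point fixed in the world has none). Each returns a list of dicts, best first, with "conf" (0 to 1); they miss things now and then, are a little off and sometimes report something else, mostly with a low value. They report only what shows in the picture. A call takes as long as a camera call.
- finder.silhouettes(picture, thing): "pixels" (384x512 bool, what is visible of it) and "position" ([column, row] in pixels, amid what is visible of it).
- finder.place_of(picture, thing): "position" ([column, row] in pixels: a listed point, or the origin of a listed thing).
Readings, each from a call of its own:
- sensors.read_t(): time.
- sensors.read_joint_positions(): joint angles.
- sensors.read_qvel(): joint speeds.
- sensors.read_effort(): joint torques, N m.
- sensors.read_tool_pos(): TCP position.
- sensors.read_ee_rot(): TCP orientation.
- sensors.read_wrist_force(): force on the tool from outside, world axes, zero at the start.
- sensors.read_torque(): the same for the moment, N m.
- sensors.read_opening(): finger opening in m.
- sensors.read_grip_force(): force on a finger pad.
Only numpy, scipy, OpenCV 4.12 (cv2) and the standard library are available. Lean on these libraries where they do the work, as an engineer would, in place of code of your own. Each camera call takes 0.05 s, during which the arm holds its last target. There are 200 camera calls.

## Working session

There is one attempt and no reset: what is moved stays moved. The work goes in short steps, each a Python script; the robot and the scene stay as the last script left them, time stands still between calls to the robot, and variables do not carry over. Pictures are saved under pics/ and viewed, at most 14 in all, crops included, and the job is handed in when it is done.

```bash
mkdir -p pics
cat > h.py <<'E'
import numpy as np, cv2
from bench import r, planner, cams, finder, sensors
def ray(p,uv):
    d=np.array([(uv[0]-p["cx"])/p["fx"],(uv[1]-p["cy"])/p["fy"],1.]); return np.array(p["origin"]),np.array(p["orientation"])@d
def at_z(p,uv,z):
    o,d=ray(p,uv); return o+d*(z-o[2])/d[2]
def tri(ps,uvs):
    A=np.zeros((3,3));b=np.zeros(3)
    for p,uv in zip(ps,uvs):
        o,d=ray(p,uv); d=d/np.linalg.norm(d); M=np.eye(3)-np.outer(d,d); A+=M;b+=M@o
    return np.linalg.solve(A,b)
E
python3 - <<'E'
from h import *
Z=dict(sharpener_mid=.007,jar_mid=.027,glue_mid=.047,candle_mid=.0905,spot_a=.012,ledge=0,clip_tin=0)
np.set_printoptions(precision=4,suppress=True)
ims=[]
for c in("top","side"):
    p=cams.grab_frame(c); ims.append(p["img"]); print(c,p["origin"],p["fx"])
    for n,z in Z.items():
        for f in (finder.place_of(p,n)[:5]): print(n,f["conf"],f["position"],at_z(p,f["position"],z)[:2])
cv2.imwrite("pics/a.png",cv2.resize(np.vstack(ims),(800,1200))[:600]);cv2.imwrite("pics/b.png",ims[1])
print(sensors.read_t(),sensors.read_ee_rot())
E
```

```text
top [0.4533 0.0371 1.4681] 498.86846935359586
sharpener_mid 0.57 [215.4, 202.0] [0.4841 0.1668]
jar_mid 0.62 [188.0, 175.2] [0.562  0.2443]
glue_mid 0.6 [242.1, 205.4] [0.4729 0.0872]
glue_mid 0.32 [271.3, 170.5] [0.5719 0.0031]
candle_mid 0.8 [151.8, 168.8] [0.5759 0.3358]
spot_a 0.95 [237.7, 149.1] [0.6387 0.1003]
spot_a 0.91 [259.9, 162.3] [0.5992 0.0355]
spot_a 0.84 [308.8, 190.2] [ 0.5162 -0.1065]
spot_a 0.56 [282.1, 179.2] [ 0.549 -0.029]
ledge 0.81 [271.8, 169.7] [0.5782 0.0005]
clip_tin 0.89 [333.4, 209.9] [ 0.4582 -0.179 ]
side [0.215  0.7688 0.3844] 359.44398632570056
sharpener_mid 0.49 [264.2, 238.0] [0.4797 0.1677]
jar_mid 0.64 [208.4, 237.0] [0.572  0.2352]
jar_mid 0.29 [265.6, 196.4] [0.5434 0.007 ]
glue_mid 0.62 [282.4, 204.7] [0.4713 0.0803]
candle_mid 0.64 [173.9, 232.4] [0.5721 0.3372]
spot_a 0.77 [244.0, 202.9] [0.5925 0.0316]
spot_a 0.77 [216.7, 212.6] [0.6295 0.1045]
spot_a 0.62 [269.9, 194.4] [ 0.5516 -0.0412]
spot_a 0.54 [290.2, 187.9] [ 0.5161 -0.1026]
ledge 0.91 [252.6, 203.0] [0.5833 0.0007]
clip_tin 0.73 [316.0, 186.9] [ 0.4591 -0.1623]
0.8 [[ 0.9539  0.3001  0.0001]
 [ 0.3001 -0.9539 -0.    ]
 [ 0.      0.     -1.    ]]
```

View pics/a.png

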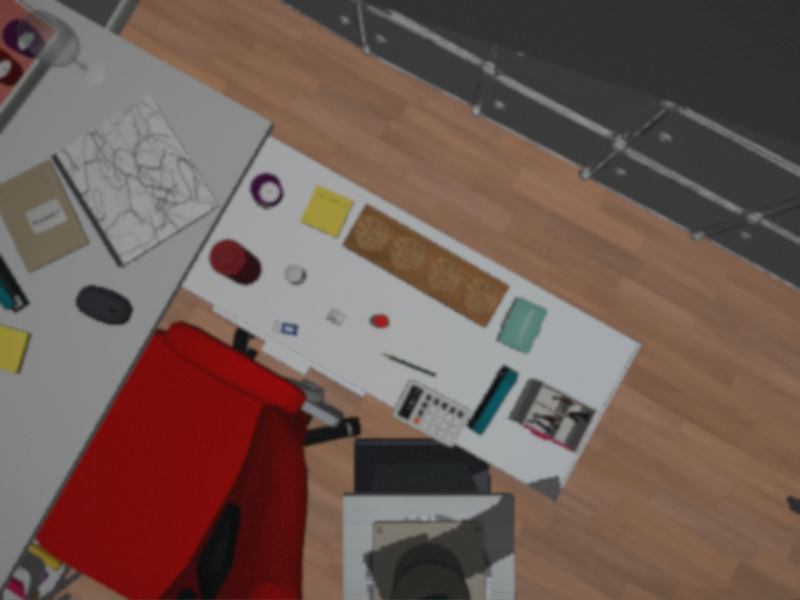

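View pics/b.png

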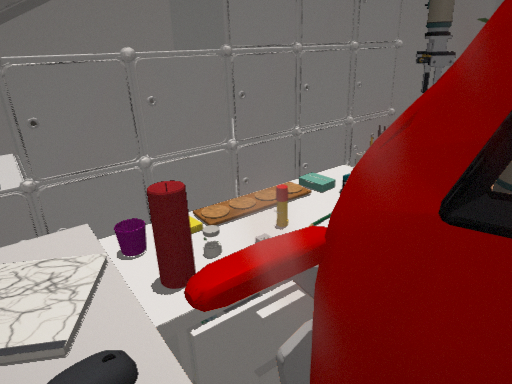

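The chair back near the sharpener and candle is the main obstacle, so I'll triangulate it. I'll also combine the two views for the objects and check IK.

Run:
```python
from h import *
np.set_printoptions(precision=3,suppress=True)
t=cams.grab_frame("top");s=cams.grab_frame("side")
for a,b in (((112,211),(195,290)),((193,256),(325,235)),((150,212),(250,250)),((105,162),(132,238))):
    X=tri([t,s],[a,b]);print(X)
row=np.array([.496,.868]); 
for yaw in (np.arctan2(.496,-.868),np.arctan2(-.496,.868)):  # direction of tool y
    y=np.array([np.cos(yaw),np.sin(yaw),0]); z=np.array([0,0,-1.]); R=np.c_[np.cross(y,z),y,z]
    for p in ((.574,.336,.12),(.565,.24,.03),(.482,.167,0),(.472,.084,.05),(.516,-.105,.02),(.634,.102,.16),(.634,.102,.3),(.574,.336,.3),(.48,.1,.35)):
        print(p,planner.solve_ik(np.array(p),R))
```

```text
[0.459 0.448 0.083]
[0.336 0.225 0.073]
[0.444 0.336 0.084]
[0.58  0.442 0.136]
(0.574, 0.336, 0.12) [-0.038  0.969 -1.062  1.533  0.892  1.181  1.351]
(0.565, 0.24, 0.03) [ 0.128  1.062 -1.063  1.736  1.077  1.048  1.283]
(0.482, 0.167, 0) [ 0.16   0.948 -0.881  2.036  1.138  0.762  1.164]
(0.472, 0.084, 0.05) [ 0.42   0.904 -1.063  2.098  1.109  0.874  1.294]
(0.516, -0.105, 0.02) [-0.213  0.829  0.57   2.012 -0.855  0.555 -2.691]
(0.634, 0.102, 0.16) [ 0.351  0.884 -1.061  1.57   0.816  1.184  1.744]
(0.634, 0.102, 0.3) [ 0.341  0.722 -1.059  1.393  0.627  1.385  1.902]
(0.574, 0.336, 0.3) [-0.056  0.759 -1.06   1.321  0.653  1.423  1.542]
(0.48, 0.1, 0.35) [ 0.479  0.396 -1.057  1.711  0.362  1.249  1.96 ]
(0.574, 0.336, 0.12) [-0.373  0.763 -0.35   1.544  0.31   0.889 -1.349]
(0.565, 0.24, 0.03) [-0.39   0.804 -0.094  1.752  0.121  0.591 -1.075]
(0.482, 0.167, 0) [-0.391  0.768  0.004  2.052 -0.008  0.322 -0.9  ]
(0.472, 0.084, 0.05) [-0.191  0.65  -0.063  2.115  0.103  0.38  -0.857]
(0.516, -0.105, 0.02) [ 0.222  0.744 -0.113  2.     0.193  0.408 -0.558]
(0.634, 0.102, 0.16) [-0.062  0.673 -0.238  1.583  0.188  0.908 -0.885]
(0.634, 0.102, 0.3) [ 0.024  0.56  -0.391  1.403  0.217  1.221 -0.907]
(0.574, 0.336, 0.3) [-0.186  0.66  -0.733  1.325  0.437  1.318 -1.439]
(0.48, 0.1, 0.35) [ 0.173  0.289 -0.578  1.718  0.169  1.185 -0.969]
```

```bash
cat >> h.py <<'E'
ZZ=dict(sharpener_mid=.007,jar_mid=.027,glue_mid=.047,candle_mid=.0905,spot_a=.012,clip_tin=0)
def ori(a):  # a: world angle of tool y
    y=np.array([np.cos(a),np.sin(a),0]); z=np.array([0,0,-1.]); return np.c_[np.cross(y,z),y,z]
def wgrab():
    P,R=sensors.read_tool_pos(),np.array(sensors.read_ee_rot()); p=cams.grab_frame("wrist")
    T=np.array(p["T_tool_cam"]); p["O"]=R@T[:3,3]+P; p["R"]=R@T[:3,:3]; return p
def wz(p,uv,z):
    f=p["fx"]; d=np.array([uv[0]-p["cx"],(uv[1]-p["cy"])*f/p["fy"]]); n=np.hypot(*d)+1e-9; th=n/f
    d=p["R"]@np.array([*(np.sin(th)*d/n),np.cos(th)]); return p["O"]+d*(z-p["O"][2])/d[2]
def wsee(p,names,zs=ZZ,k=4):
    for n in names:
        for f in finder.place_of(p,n)[:k]: print(n,f["conf"],np.round(f["position"]),np.round(wz(p,f["position"],zs[n])[:2],4))
A=np.arctan2(-.496,.868)
E
python3 - <<'E'
from h import *
q=sensors.read_tool_pos(); r.move_l(np.array([q[0],q[1],.36]))
r.move_to(np.array([.47,.02,.36]),ori(A))
p=wgrab(); wsee(p,ZZ); cv2.imwrite("pics/w1.png",p["img"])
r.move_l(np.array([.52,.2,.36]),v=.3)
p=wgrab(); wsee(p,ZZ); cv2.imwrite("pics/w2.png",p["img"])
print(sensors.read_t(),p["O"]-sensors.read_tool_pos(),p["R"],p["fx"],p["fy"])
E
```

```text
sharpener_mid 0.7 [315. 111.] [0.6017 0.0298]
sharpener_mid 0.55 [216.  76.] [0.4807 0.1717]
jar_mid 0.65 [232.  18.] [0.5578 0.245 ]
glue_mid 0.62 [308. 131.] [0.5689 0.0108]
glue_mid 0.51 [235. 119.] [0.4728 0.087 ]
spot_a 0.93 [310. 195.] [ 0.521  -0.1028]
spot_a 0.79 [312. 110.] [0.5975 0.0342]
spot_a 0.62 [315.  68.] [0.6391 0.0982]
spot_a 0.58 [308. 151.] [ 0.5562 -0.0286]
clip_tin 0.86 [303. 239.] [ 0.467  -0.1848]
sharpener_mid 0.61 [243. 175.] [0.4804 0.1694]
jar_mid 0.88 [261. 118.] [0.5597 0.2445]
glue_mid 0.8 [262. 225.] [0.4696 0.0818]
candle_mid 0.7 [242.  64.] [0.5769 0.3331]
spot_a 0.85 [337. 164.] [0.6419 0.1026]
spot_a 0.83 [328. 241.] [ 0.5594 -0.029 ]
spot_a 0.6 [334. 207.] [0.601  0.0299]
6.0333 [0.04033453 0.06981201 0.17892922] [[ 0.86713809 -0.47822627 -0.13918035]
 [-0.49806607 -0.83332678 -0.23978462]
 [-0.00131141  0.27724739 -0.96079767]] 297.3186396354542 297.3186396354542
```

View pics/w2.png

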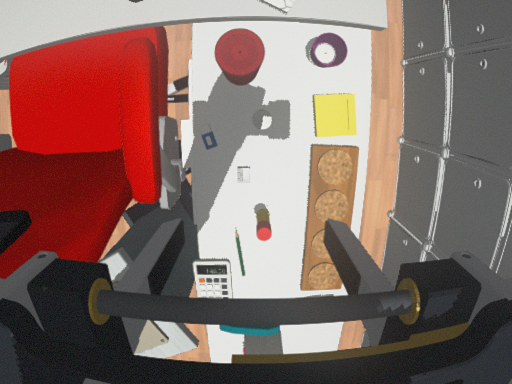

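```bash
cat >> h.py <<'E'
def sil(p,n,z,k=1):
    out=[]
    for f in finder.silhouettes(p,n)[:k]:
        c,_=cv2.findContours(f["pixels"].astype(np.uint8),cv2.RETR_EXTERNAL,cv2.CHAIN_APPROX_NONE)
        c=max(c,key=cv2.contourArea)[:,0]
        out.append((f["conf"],np.array([wz(p,u,z)[:2] for u in c],np.float32)))
    return out
E
python3 - <<'E'
from h import *
np.set_printoptions(precision=4,suppress=True)
for P in ((.50,.0,.30),(.53,.06,.30),(.47,.12,.16)):
    r.move_l(np.array(P),v=.25); r.hold(.3); p=wgrab(); print(P)
    if P[2]>.2:
        for c,s in sil(p,"spot_a",.016,4): print("spot",c,cv2.minEnclosingCircle(s),cv2.minAreaRect(s)[0])
        for c,s in sil(p,"ledge",.012): print("ledge",c,cv2.minAreaRect(s))
        wsee(p,["spot_a"])
    else:
        for c,s in sil(p,"sharpener_mid",.014): print("sh",c,cv2.minAreaRect(s))
        wsee(p,["sharpener_mid","jar_mid"])
    cv2.imwrite(f"pics/v{P[1]}.png",p["img"])
print(sensors.read_t())
E
```

```text
(0.5, 0.0, 0.3)
spot 0.93 ((0.6367799639701843, 0.10153616219758987), 0.034142401069402695) (0.6369490027427673, 0.10128100961446762)
spot 0.77 ((0.5969094038009644, 0.034603219479322433), 0.03468881547451019) (0.5979087352752686, 0.034922849386930466)
spot 0.76 ((0.5570895075798035, -0.03215582296252251), 0.033237047493457794) (0.5574951171875, -0.030584707856178284)
spot 0.56 ((0.5167399644851685, -0.09903926402330399), 0.03530062735080719) (0.5163475871086121, -0.09834080189466476)
ledge 0.86 ((0.5763015151023865, 0.001252099871635437), (0.311821311712265, 0.09373296797275543), 59.3512077331543)
spot_a 0.96 [292. 204.] [ 0.516  -0.0973]
spot_a 0.81 [299.  61.] [0.6378 0.101 ]
spot_a 0.71 [298. 110.] [0.5975 0.0342]
spot_a 0.56 [297. 157.] [ 0.56   -0.0322]
(0.53, 0.06, 0.3)
spot 0.88 ((0.5566374659538269, -0.031616050750017166), 0.034767892211675644) (0.5563967823982239, -0.030873462557792664)
spot 0.82 ((0.6364336609840393, 0.10251358896493912), 0.034208089113235474) (0.6366372108459473, 0.10128811001777649)
spot 0.56 ((0.5973728895187378, 0.03589002415537834), 0.03512025624513626) (0.5972616672515869, 0.03582536429166794)
ledge 0.97 ((0.5769047737121582, 0.0017529428005218506), (0.3138951063156128, 0.09252844005823135), 59.36151885986328)
spot_a 0.97 [300. 100.] [0.638  0.1042]
spot_a 0.86 [300. 147.] [0.6019 0.038 ]
spot_a 0.77 [294. 237.] [ 0.5201 -0.0965]
spot_a 0.65 [298. 194.] [ 0.5624 -0.0295]
(0.47, 0.12, 0.16)
sh 0.88 ((0.4821597933769226, 0.17131665349006653), (0.027752814814448357, 0.021021505817770958), 59.70051193237305)
sharpener_mid 0.88 [241. 136.] [0.4824 0.1692]
jar_mid 0.71 [267.  40.] [0.5585 0.2455]
9.75
```

View pics/v0.12.png

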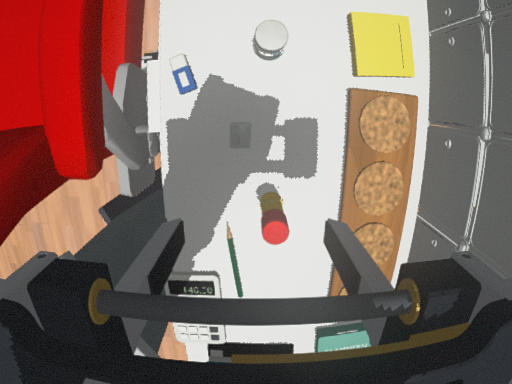

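```bash
cat >> h.py <<'E'
B=np.radians(59.36); U=np.array([np.cos(B),np.sin(B)]); C=np.array([.5766,.0015]); A=B-np.pi/2
SPOT=[C+U*k for k in(-.117,-.039,.039,.117)]
def pick(xy,z,up,op,eff,v=.1):
    r.set_gripper(op); r.move_l(np.array([*xy,up]),v=.25); r.move_l(np.array([*xy,z]),v=v)
    r.set_gripper(0,eff); print("grip",sensors.read_opening(),sensors.read_grip_force())
    r.move_l(np.array([*xy,up]),v=.12); r.hold(.1); print("lifted",sensors.read_opening(),sensors.read_wrist_force())
def place(k,z,up,op):
    xy=SPOT[k]; r.move_l(np.array([*xy,up]),v=.22); r.hold(.3); r.move_l(np.array([*xy,z+.02]),v=.12); r.move_l(np.array([*xy,z]),v=.03); r.hold(.2)
    print("down",sensors.read_wrist_force(),sensors.read_tool_pos())
    r.set_gripper(op); r.hold(.2); r.move_l(np.array([*xy,up]),v=.15)
E
python3 - <<'E'
from h import *
np.set_printoptions(precision=4,suppress=True)
r.move_l(np.array([.482,.1705,.16]),ori(A),v=.15)
pick((.482,.1705),.002,.13,.06,12)
place(0,.019,.13,.05)
r.move_l(np.array([*(SPOT[0]-U*.05),.22]),v=.25);r.hold(.3);p=wgrab()
for c,s in sil(p,"sharpener_mid",.03): print("sh",c,cv2.minAreaRect(s),SPOT[0])
wsee(p,["sharpener_mid"],{"sharpener_mid":.023}); wsee(p,["glue_mid","jar_mid"])
cv2.imwrite("pics/c1.png",p["img"]);print(sensors.read_t())
E
```

```text
grip 0.02280860510968262 11.99170857667923
lifted 0.022789195518546822 [ 0.6857  0.0829 -0.5096]
down [ 0.2276  0.3284 -0.4806] [ 0.5171 -0.0992  0.0192]
sh 0.89 ((0.5162443518638611, -0.09800371527671814), (0.02880423329770565, 0.02218042127788067), 59.63860321044922) [ 0.517  -0.0992]
sharpener_mid 0.83 [255. 132.] [ 0.516 -0.1  ]
glue_mid 0.92 [148.  32.] [0.4716 0.0784]
21.05
```

View pics/c1.png

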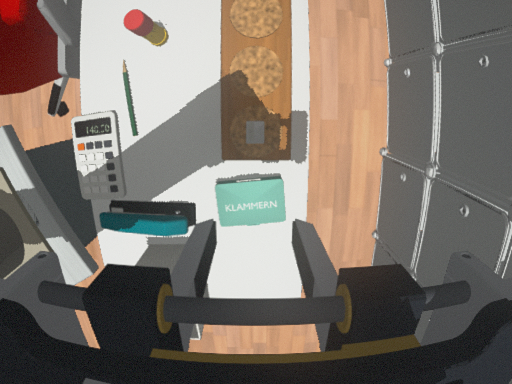

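Run:
```python
from h import *
np.set_printoptions(precision=4,suppress=True)
for n,xy,h in (("glue_mid",(.4715,.082),.094),("jar_mid",(.559,.2445),.054)):
    for d in (.05,.085):
        r.move_l(np.array([*(np.array(xy)-U*d),.24]),v=.3);r.hold(.25);p=wgrab()
        wsee(p,[n],k=1)
        for c,s in sil(p,n,ZZ[n]): print(cv2.minAreaRect(s))
    if n=="jar_mid": wsee(p,["candle_mid"])
    cv2.imwrite(f"pics/d_{n}.png",p["img"])
q=np.array(sensors.read_joint_positions()); print(q,sensors.read_t())
```

```text
glue_mid 0.65 [254. 129.] [0.4732 0.0826]
((0.4706500768661499, 0.08151096105575562), (0.03112933225929737, 0.02773875743150711), 66.315673828125)
glue_mid 0.67 [254. 103.] [0.4719 0.0832]
((0.4733859896659851, 0.08419051766395569), (0.027612930163741112, 0.028456203639507294), 59.325130462646484)
jar_mid 0.59 [253. 129.] [0.5588 0.2451]
((0.5598726868629456, 0.24303993582725525), (0.03059346415102482, 0.032996684312820435), 59.1754264831543)
jar_mid 0.57 [254. 104.] [0.559  0.2455]
((0.5614596009254456, 0.24300776422023773), (0.033060166984796524, 0.03260488063097), 59.41695785522461)
[ 0.0363  0.4921 -0.6114  1.7613  0.3295  0.9922 -1.2362] 24.8917
```

Run:
```python
from h import *
np.set_printoptions(precision=4,suppress=True)
q=np.array(sensors.read_joint_positions()); q[6]+=np.pi; r.movej(q)
r.move_l(np.array([.5593,.2445,.24]),ori(A+np.pi),v=.2)
pick((.5593,.2445),.013,.15,.06,15)
place(1,.030,.15,.06)
q=np.array(sensors.read_joint_positions()); r.move_l(np.array([*SPOT[1],.22]),v=.25)
q=np.array(sensors.read_joint_positions()); q[6]-=np.pi; r.movej(q)
r.move_l(np.array([*(SPOT[1]-U*.05),.24]),ori(A),v=.25);r.hold(.3);p=wgrab()
wsee(p,["jar_mid","sharpener_mid","glue_mid"],dict(ZZ,jar_mid=.043,sharpener_mid=.023)); print(SPOT[1])
for c,s in sil(p,"jar_mid",.043): print(cv2.minAreaRect(s))
cv2.imwrite("pics/e.png",p["img"]);print(sensors.read_t())
```

```text
grip 0.0346445649516422 15.000679284275975
lifted 0.03473279555925716 [ 0.3598 -0.6356  0.077 ]
down [ 0.8444 -0.4531 -0.8658] [ 0.5569 -0.0321  0.0302]
jar_mid 0.6 [254. 134.] [ 0.5541 -0.0339]
sharpener_mid 0.6 [253. 186.] [ 0.5158 -0.0961]
glue_mid 0.59 [153.  90.] [0.4747 0.0833]
[ 0.5567 -0.0321]
((0.5588663816452026, -0.030793197453022003), (0.06121831387281418, 0.06242737919092178), 20.974348068237305)
41.9
```

View pics/e.png

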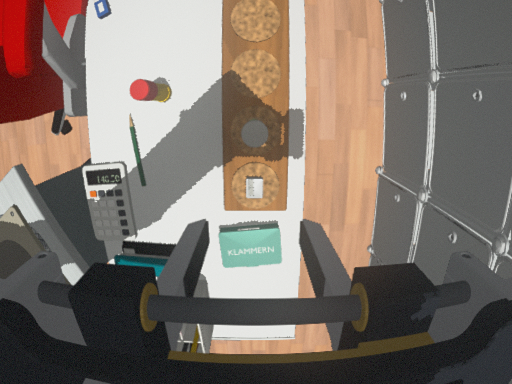

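Run:
```python
from h import *
np.set_printoptions(precision=4,suppress=True)
im=cv2.imread("pics/e.png"); cv2.imwrite("pics/e2.png",cv2.resize(im[90:215,205:305],None,fx=4.6,fy=4.6))
r.move_l(np.array([.4724,.083,.2]),v=.2)
pick((.4724,.083),.035,.12,.06,12)
place(2,.052,.15,.05)
r.move_l(np.array([*(SPOT[2]-U*.05),.24]),v=.25);r.hold(.3);p=wgrab()
wsee(p,["jar_mid","glue_mid","candle_mid"],dict(ZZ,jar_mid=.043,glue_mid=.063)); print(SPOT[2])
cv2.imwrite("pics/f.png",p["img"])
cd=np.array([.577,.333])
r.move_l(np.array([*(cd-U*.1),.28]),v=.25);r.hold(.3);p=wgrab()
wsee(p,["candle_mid"]); 
for c,s in sil(p,"candle_mid",.181): print(c,cv2.minAreaRect(s),cv2.minEnclosingCircle(s))
cv2.imwrite("pics/g.png",p["img"]);print(sensors.read_t())
```

```text
grip 0.025186157656374244 11.998218888364818
lifted 0.025134617483312076 [ 0.4116  0.2276 -0.1806]
down [ 0.2334 -0.1267  0.0648] [0.5966 0.0351 0.0522]
jar_mid 0.8 [253. 192.] [ 0.553  -0.0325]
glue_mid 0.96 [255. 134.] [0.5952 0.0335]
[0.5965 0.0351]
0.73 ((0.5785558819770813, 0.3370729684829712), (0.05851949751377106, 0.05812007933855057), 33.432918548583984) ((0.5787481665611267, 0.33717185258865356), 0.03027484007179737)
53.375
```

View pics/e2.png

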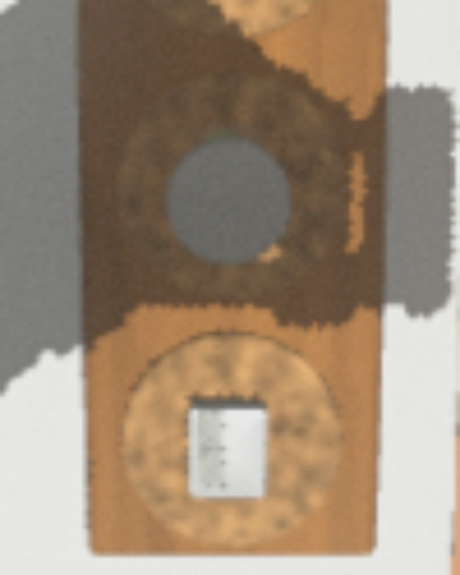

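View pics/g.png

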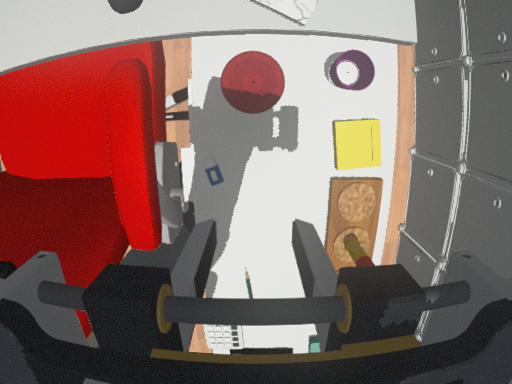

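View pics/f.png

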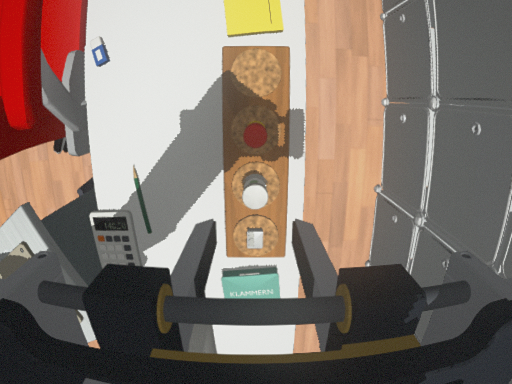

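Run:
```python
from h import *
np.set_printoptions(precision=4,suppress=True)
pick((.5785,.3365),.12,.20,.092,30,v=.08)
place(3,.1365,.20,.09)
r.move_l(np.array([*SPOT[3],.3]),v=.2)
r.move_l(np.array([*(SPOT[3]-U*.12-np.array([.1,-.05])),.34]),v=.25);r.hold(.3);p=wgrab()
wsee(p,["jar_mid","glue_mid","candle_mid"],dict(ZZ,jar_mid=.043,glue_mid=.063,candle_mid=.1065))
for c,s in sil(p,"candle_mid",.197): print(c,cv2.minAreaRect(s))
print(SPOT); cv2.imwrite("pics/h.png",p["img"]); cv2.imwrite("pics/h2.png",cams.grab_frame("side")["img"]);print(sensors.read_t())
```

```text
grip 0.06185583355625363 29.70130165853334
lifted 0.06204449680490316 [-0.8249  0.6001 -3.6298]
down [-0.2235 -0.4357 -4.4946] [0.6363 0.1022 0.1364]
jar_mid 0.94 [318. 173.] [ 0.5527 -0.0267]
glue_mid 0.71 [329. 130.] [0.6003 0.031 ]
candle_mid 0.89 [332.  77.] [0.6336 0.1027]
candle_mid 0.21 [327. 129.] [0.59   0.0417]
[array([ 0.517 , -0.0992]), array([ 0.5567, -0.0321]), array([0.5965, 0.0351]), array([0.6362, 0.1022])]
64.0833
```

View pics/h.png

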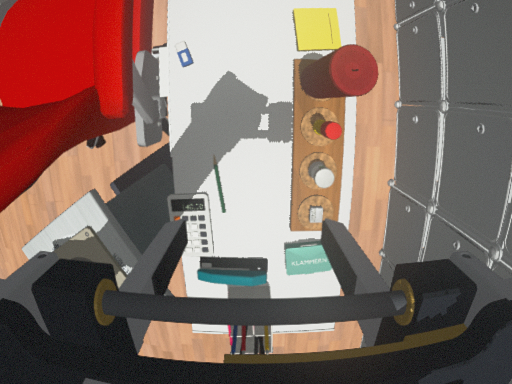

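View pics/h2.png

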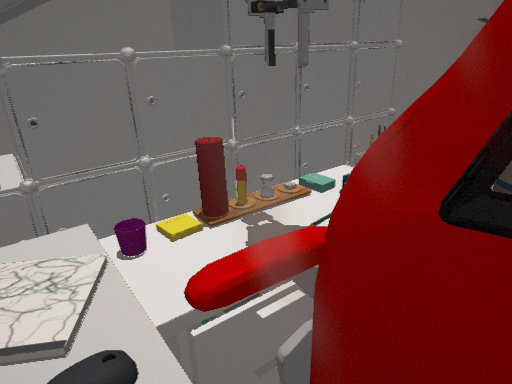

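Wrist view: the candle (350,75), glue stick (329,128), jar (321,174) and sharpener (316,213) all stand upright on their spots, shortest next to the green tin. The side view shows the same order.

```bash
python3 -c "
from h import *
r.hold(.5); print(r.close_job())"
```

```text
the job is handed in; nothing more can be done
None
```

The sharpener, jar, glue stick and candle now stand upright on the four cork spots in order of height, with the sharpener next to the green tin. The networks put each within about 6 mm of its spot's centre. The arm was clear of all four when I handed the job in at about 65 s; the verdict was not shown.

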